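# Hang the lopsided solar lantern on the sprung patio hanger

### The arm

A 6-joint arm with a two-finger parallel gripper is mounted at the origin on the work surface. World frame = base frame: x ahead of the robot, y to its left, z up, the work surface at z = 0. Lengths are in m, angles in rad, forces in N, time in s.
With the tool pointing down it reaches from about 0.35 to 0.775 m from the base axis. Payload 5.5 kg.
Tool frame: the origin (TCP) lies where the fingers leave the gripper's body, on its centre line; the fingertips stand env.tip_reach ahead of it and the grasp point (between the pads) lies 54 mm ahead of it (env.tip_reach is the distance from the TCP to the fingertips, in m); z points along the fingers, y is the line along which they close (so a half turn about z gives the same grasp; the last joint's range is limited). The gripper opens to 85 mm and grips with 20 to 120 N. Pads are 22 mm wide; open, the fingers measure 114 mm over their backs; the gripper's body (76 mm by 85 mm) begins 54 mm behind the grasp point. The pads swing forward as they close: fully open they stand 13 mm farther back than shut.
Start: joints at [-1.261, 0.313, 0.046, 1.304, 0, 1.431], TCP at [0.25, -0.518, 0.304] pointing down, gripper open.
Joint ranges: [-2.76, 2.76], [-0.86, 1.69], [-1.03, 1.26], [-2.2, 2.34], [-1.47, 1.5], [-3.14, 3.14]. Speed limits (rad/s): [2.57, 2.57, 3.14, 3.14, 3.14, 3.14].

### API

Orientations are given as a unit quaternion [w, x, y, z].
In Python, from workcell import status, optics, hand_in, env gives the robot as it stands.
- The arm moves only by the shell command python3 -m handwheel 'ROWS' [FORCE]. ROWS is a JSON object whose one key "deltas" holds a list of rows, each a list of 5 numbers: the opening, from -1 (shut) to 1 (fully open), then the shift along the tool's x, y, z in units of 40 mm (1.0 is 40 mm), then the turn about the tool's z in units of 10 degrees (1.0 is 10 degrees). In form: {"deltas": [[jaw, x, y, z, roll], ...]}. A call has 1 to 20 rows; each row shifts and turns the commanded pose from where the row before left it, along the tool's axes as they then stand; what a row does not reach is not made up. A row lasts 1/8 s, in which the tool goes at most 62.5 mm and 10.7 degrees, less where a joint would pass 70% of its speed; a pose out of reach is approached as far as the arm can. A call is refused whole if a number of a shift passes 1 or a number of a turn 1, either way. A call with a gripper value outside its range is refused whole. The fingers move at their own pace and stop on an object; FORCE is the grip in N (left out, the last holds). Time passes only in rows, so rows that do not move let the fingers close. It gives the time, the measured TCP pose, the force, the opening and the grip force at its end, in the units of the state.
- status.get_state(): the state, without advancing time (a new reading comes with each control period).
- optics.read_camera(name): name is "scene" or "top"; returns a dict with "frame" (400x640x3 uint8, red, green, blue), "depth" (400x640 float32, m along the optical axis (not along the pixel's ray), 0 where there is no reading), "vfov" (degrees; the focal length in pixels is half the picture's height over the tangent of half this angle, whatever the lens; pixels are square), "cx", "cy" (the principal point, pixels), "k1" (the pictures are not rectified: a ray, as slopes to the right and down, at radius r is drawn at 1 + k1 r^2 times it, then the intrinsics apply), "origin" and "attitude" of the camera in the world. Camera axes: x right, y down, z forward; pixel columns grow to the right and rows downward; lengths in m; the calibration is good to about 2 mm. A picture is of the moment at which its call begins.
- hand_in(): hands the job in; it is judged then, once.
The state is a dict: "clock": time; "joint_pos": joint angles; "qvel": joint speeds; "tau": joint torques, N m; "tcp_pos": TCP position; "orientation": TCP orientation; "wrist_force": force on the tool from outside, world axes, zero at the start; "ft_torque": the same for the moment, N m; "finger_gap": finger opening in m; "grip_force": force on a finger pad.
Only numpy, scipy, OpenCV 4.12 (cv2) and the standard library are available. Lean on these libraries where they do the work, as an engineer would, in place of code of your own. Each camera call takes 0.05 s, during which the arm holds its last target. There are 200 camera calls.

### The job

Hang the solar lantern by its bail on the forked hanger: lay the bail on the two prongs, slide it in under the keepers until it drops into the notches, and let the springy fork take the whole weight before you let go. The lantern is heavier on one side, so release it slowly and gently, without letting it drop, bounce or swing hard, and do not force the fork. Leave it hanging still, and leave the other things on the table where they are.

Things in the scene. Friction and masses are not known exactly. Their poses are not given: they have to be found in the camera images.
- lantern: Solar lantern, upright: black base 96 mm across, white cylinder, black cap (94 mm, top at 92 mm), 167 mm high overall. Origin at the centre of its underside, z up. Weighs 0.24 to 0.68 kg. A rigid bail stands over its axis: uprights at y = -52 and +52 mm, joined by a straight level steel rod 7 mm thick along y, its centre 160 mm above the underside. Either way round on the hanger is right.
- bail (a point): Middle of the bail rod, 160 mm above the lantern's underside, axes as the lantern's. Here sits a wooden grip 44 mm long (along y), 14 x 14 mm in section: take it from above, fingers closing along the lantern's x. The bare rod on either side of it (22 to 48 mm from the middle) goes on the prongs.
- pack (a point): Middle of the battery and solar panel pack (28 x 62 x 70 mm) on the lantern's +x side, 56 mm from its axis, 42 mm above its underside. It makes the weight act about 22 mm to the +x side of the bail, about 44 mm above the underside; hung up freely, the lantern leans by about 0.18 rad, pack side down; let go while upright, it swings over to that lean.
- hanger: Black steel stand fixed to the table: base plate 230 x 130 x 8 mm, post 16 mm thick (collar 26 mm) at its x = +125 mm, 231 mm high. A springy fork points from the post along its -x: two 6 mm rails at y = -35 and +35 mm, 17 mm below the seat, ending in upturned tips, with a crossbar at x = +108 mm; clear between. Each rail carries a bent wire, the saddle. Origin on the table under the middle seat.
- seat (a point): Middle of the bail rod when hung, IF the saddle is clamped in the middle of its travel. The saddle is really clamped up to 18 mm nearer or farther along x; this setting is not measured, so find the notch by feel or sight. 235 mm above the table with the fork unloaded; moves and tilts with the fork; x along it to the post, z up. In the notch the rod is at this height (z within 2 mm).
- landing (a point): Rod middle lying on the saddle's run (x, z of the seat: -43, +6 mm). From above, come down here (10 mm either way in x works at any setting), between tips and keepers; then slide towards the post under the keepers. The run rises 3 mm in 65 to the crest. Bring the lantern in from in front of the tips: bail over them, cap under the rails, uprights outside.
- wire (a point): Point of the fork 3 mm below the seat. Each saddle is a 6 mm wire; its centre line in x, z (mm from here, plus the clamp setting along x): run (-74, 0) to crest (-8.5, 3), straight down to the notch floor (-8.5, -4) to (8.5, -4), hard stop straight up to (8.5, 26), keeper back out to (-9, 26). The rod (7 mm) has 2 mm of play either way in the notch; it drops 7 mm off the crest..
- tips (a point): Upturned ends of the fork's rails, midway between them (x, z of the seat: -104, +13 mm, centre line of the 6 mm bar), rising from the rails at (-94, -17). The rod must pass over them.
- hinge (a point): Spring hinge of the fork on the post, 125 mm behind the middle seat, axis along y. The fork gives way downwards about 4 mm per newton at the seat and springs back; it does not rise above its unloaded position. It sags 9 to 27 mm (up to 0.25 rad) under the hung lantern, depending on the weight.
- brush: Stainless grill brush lying flat, about 330 mm long along its x (rod handle to -x, bristle head 45 mm wide to +x), 28 mm high. Bystander. Origin on the table below it.
- pot: Small empty green plastic plant pot, 90 mm across, 80 mm high. Bystander. Origin at the centre of its underside.
- coaster_a: Grey hard silicone coaster, disc 96 mm across, 8 mm thick. Bystander. Origin at the centre of its underside.
- coaster_b: A second coaster like the first. Bystander. Origin at the centre of its underside.
Mind the look-alikes: they are no part of the job. Several things have the shape of the lantern; the one meant has the colours described above.

How it is judged:
On the way, in this order (a step that is already met when the one before it is completed fails the run):
1. the lantern is lifted clear of the table, not yet touching the hanger (height (world z) of lantern above 0.03 m and contact force between lantern and hanger below 0.05 N), for 0.2 s.
2. the bail lies in the notches under the keepers and the fork carries the weight (1.8 N or more) while the fingers still touch the lantern (x of bail in the frame of seat between -0.024 and 0.024 m and z of bail in the frame of seat between -0.005 and 0.0035 m and y of bail in the frame of seat between -0.014 and 0.014 m and contact force between lantern and hanger above 1.8 N and contact force between the fingers and lantern above 0.3 N), for 0.1 s.
At the end, for the whole second after the job is handed in: The bail rod lies in both notches (3.5 mm above to 5 mm below seat height; of the middle seat: within 24 mm along, 14 mm across), the lantern hangs 15 mm or more clear of the table, the fork carrying at least 1.8 N, leaning under 0.4 rad, at rest (under 0.03 m/s and 0.3 rad/s) (x of bail in the frame of seat between -0.024 and 0.024 m and z of bail in the frame of seat between -0.005 and 0.0035 m and y of bail in the frame of seat between -0.014 and 0.014 m and height (world z) of lantern above 0.015 m and angle between lantern's own z axis and vertical below 0.4 rad and contact force between lantern and hanger above 1.8 N and linear speed of lantern below 0.03 m/s and angular speed of lantern below 0.3 rad/s); the robot touches nothing.
It fails at once if the lantern presses on the hanger with more than 15 N (contact force between lantern and hanger above 15 N).
It fails at once if with its bail in the notches, the lantern moves faster than 0.10 m/s (dropped, bounced or swung) (x of bail in the frame of seat between -0.024 and 0.024 m and z of bail in the frame of seat between -0.005 and 0.0035 m and y of bail in the frame of seat between -0.014 and 0.014 m and linear speed of lantern above 0.1 m/s).
It fails at once if the robot pushes the hanger or its fork with more than 20 N (contact force between any of the fingers, the arm and hanger above 20 N).
It fails at once if a bystander is moved more than 20 mm (distance of any of brush, pot, coaster_a, coaster_b from where it was at the start of the episode above 0.02 m).
It also fails if it takes over 72 s, if anything falls off the work surface, if the arm or the gripper's body presses on something with over 40 N, if the wrist force passes 120 N, or if a joint passes its speed limit or range.

## Working session

There is one attempt and no reset: what is moved stays moved. The work goes in short steps, Python scripts to look and compute and a shell command to move; the robot and the scene stay as the last step left them, time stands still between calls to the robot, and variables do not carry over. Pictures are saved under pics/ and viewed, at most 10 in all, crops included, and the job is handed in when it is done.

```bash
ls; mkdir -p pics; cat > h.py <<'E'
import numpy as np, cv2
from scipy.spatial.transform import Rotation as R
from workcell import status, optics, env
def rot(a):
    a=np.array(a,float)
    return a if a.shape==(3,3) else R.from_quat([a[1],a[2],a[3],a[0]]).as_matrix()
def cam(n):
    c=optics.read_camera(n); c['f']=200/np.tan(np.radians(c['vfov'])/2); c['R']=rot(c['attitude']); c['o']=np.array(c['origin']); return c
def rays(c,uv):
    d=((np.atleast_2d(uv)-[c['cx'],c['cy']])/c['f']); u=d.copy()
    for _ in range(20): u=d/(1+c['k1']*(u**2).sum(1,keepdims=True))
    return np.c_[u,np.ones(len(u))]
def cloud(c):
    v,u=np.mgrid[:400,:640]; r=rays(c,np.c_[u.ravel(),v.ravel()])
    return ((r*c['depth'].reshape(-1,1))@c['R'].T+c['o']).reshape(400,640,3)
def onz(c,uv,z):
    r=rays(c,uv)@c['R'].T; return c['o']+r*((z-c['o'][2])/r[:,2])[:,None]
def save(c,n): cv2.imwrite('pics/'+n+'.png',c['frame'][...,::-1])
E
python3 - <<'E'
from h import *
for n in('scene','top'):
    c=cam(n); save(c,n+'0'); print(n,c['o'],c['R'].round(3).tolist(),c['f'],c['k1'],c['cx'],c['cy'],(c['depth']>0).mean())
s=status.get_state();print(s); print(env.tip_reach)
E
```

```text
pics
scene [ 1.56236461 -0.21804887  0.89278182] [[0.278, 0.553, -0.785], [0.961, -0.156, 0.23], [0.005, -0.818, -0.575]] 382.25638428365 -0.07701694379093464 311.72420756959207 200.032908849608 0.974171875
top [0.38026988 0.04459873 1.73822445] [[0.015, -0.991, 0.13], [-1.0, -0.014, 0.003], [-0.002, -0.13, -0.991]] 493.78267839210565 -0.041956628346139856 317.05343967616756 190.77341401200783 0.9958359375
{'clock': 0.1, 'joint_pos': array([-1.26062189e+00,  3.13942281e-01,  4.50507192e-02,  1.30358613e+00,
       -2.90271000e-05,  1.43118402e+00]), 'qvel': array([-1.42238783e-05, -1.10022699e-03,  3.94461388e-03,  2.86328693e-04,
       -9.44239454e-04, -2.34064508e-06]), 'tau': array([ 1.58951771e-03, -4.81725419e+01,  2.99243367e+01,  1.27291074e-02,
       -1.90056094e-04, -8.93025387e-08]), 'tcp_pos': array([ 0.24986594, -0.51748434,  0.30307115]), 'orientation': array([-8.36392567e-04,  9.74817543e-01,  2.23002355e-01, -8.60683543e-05]), 'wrist_force': array([ 1.03937709, -0.48774459,  0.23335559]), 'ft_torque': array([-0.02068922, -0.03873405, -0.01859784]), 'grip_force': 0.0, 'finger_gap': 0.08580106222496374}
0.0726
```

View pics/scene0.png

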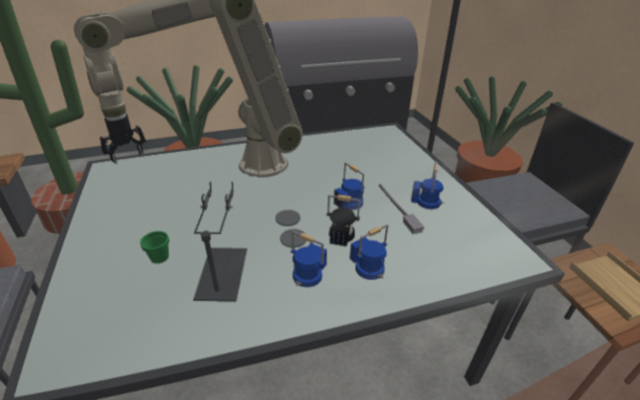

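View pics/top0.png

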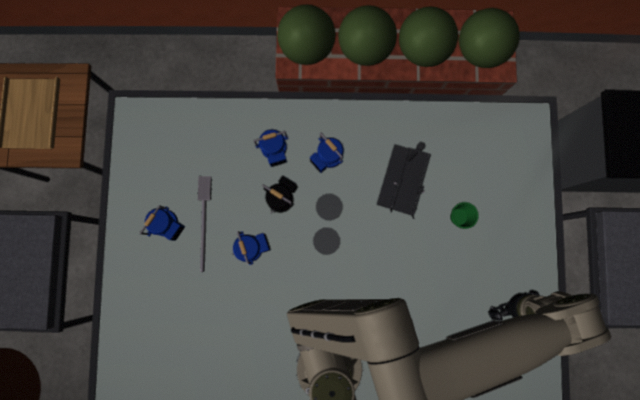

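The black lantern is at top pixel (280,197) and scene pixel (342,222). The hanger's post is at top (420,147), with its fork pointing towards the robot. I'll measure both.

```bash
python3 - <<'E'
from h import *
T=cam('top');S=cam('scene')
def crop(c,x0,x1,y0,y1,k): return cv2.resize(c['frame'][y0:y1,x0:x1,::-1],None,fx=k,fy=k,interpolation=cv2.INTER_CUBIC)
a=crop(T,365,445,130,230,5);b=crop(S,180,270,170,300,4)
a=np.pad(a,((0,max(0,520-a.shape[0])),(0,0),(0,0)));b=np.pad(b,((0,max(0,520-b.shape[0])),(0,0),(0,0)))
cv2.imwrite('pics/hang.png',np.hstack([a[:520],b[:520]]))
a=crop(T,255,310,165,220,7);b=crop(S,315,370,185,250,6)
o=np.zeros((390,720,3),np.uint8);o[:385,:385]=a[:390];o[:390,387:387+330]=b;cv2.imwrite('pics/lan.png',o)
P=cloud(T);hsv=cv2.cvtColor(T['frame'],cv2.COLOR_RGB2HSV)
# wood grip near lantern
m=np.zeros((400,640),bool);m[170:225,258:305]=1
w=m&(hsv[...,1]>70)&(hsv[...,0]>5)&(hsv[...,0]<30)&(hsv[...,2]>70)
v,u=np.nonzero(w);print('gripT',len(u),u.mean(),v.mean())
r=onz(T,np.c_[u,v],0.164);print(r.mean(0));q=r[:,:2]-r[:,:2].mean(0);e,V=np.linalg.eigh(q.T@q);print('axis',V[:,1],np.degrees(np.arctan2(V[1,1],V[0,1])),np.sqrt(e/len(q)*12))
# dark clusters by height
d=m&(hsv[...,2]<60);pts=P[d];
for lo,hi in((.01,.06),(.06,.085),(.085,.11),(.11,.2)):
    s=pts[(pts[:,2]>lo)&(pts[:,2]<hi)];print(lo,len(s),s.mean(0) if len(s) else 0)
HS=cv2.cvtColor(S['frame'],cv2.COLOR_RGB2HSV);m=np.zeros((400,640),bool);m[190:210,328:362]=1
w=m&(HS[...,1]>70)&(HS[...,0]>5)&(HS[...,0]<30)&(HS[...,2]>70);v,u=np.nonzero(w);print('gripS',len(u),u.mean(),v.mean());print(onz(S,np.c_[u,v],.162).mean(0))
# plate
m=np.zeros((400,640),np.uint8);g=(T['frame'].max(2)<75);m[130:230,365:440]=g[130:230,365:440]
m[(P[...,2]>.03)]=0
m=cv2.morphologyEx(m,cv2.MORPH_OPEN,np.ones((5,5)))
c=max(cv2.findContours(m,0,2)[0],key=cv2.contourArea);W=onz(T,c[:,0].astype(float),.008)[:,:2]
print('plate',cv2.minAreaRect((W*1000).astype(np.float32)))
m=np.zeros((400,640),bool);m[125:235,365:445]=1
s=P[m&(P[...,2]>.19)&(P[...,2]<.3)];print('high',len(s));print(s[np.argsort(s[:,0])].round(3)[:60].tolist())
E
```

```text
gripT 64 275.9375 193.421875
[0.57648455 0.18215051 0.164     ]
axis [0.5178823  0.85545188] 58.80969267269636 [0.01485735 0.04434813]
0.01 71 [0.55536809 0.16269579 0.02212966]
0.06 200 [0.60654073 0.15813468 0.07755285]
0.085 408 [0.57568859 0.17894703 0.09158054]
0.11 23 [0.56801411 0.15811829 0.15681203]
gripS 48 343.0208333333333 197.60416666666666
[0.57880122 0.17959788 0.162     ]
plate ((645.0321655273438, -277.7846374511719), (72.66508483886719, 227.07534790039062), 73.84963989257812)
high 461
[[0.496, -0.237, 0.259], [0.497, -0.241, 0.252], [0.5, -0.238, 0.252], [0.5, -0.242, 0.248], [0.503, -0.239, 0.246], [0.504, -0.244, 0.235], [0.507, -0.242, 0.233], [0.509, -0.242, 0.217], [0.511, -0.244, 0.222], [0.512, -0.247, 0.22], [0.514, -0.245, 0.231], [0.514, -0.248, 0.231], [0.515, -0.244, 0.219], [0.516, -0.244, 0.235], [0.517, -0.248, 0.234], [0.517, -0.171, 0.254], [0.517, -0.175, 0.248], [0.518, -0.244, 0.221], [0.519, -0.247, 0.239], [0.52, -0.245, 0.231], [0.52, -0.175, 0.247], [0.521, -0.173, 0.239], [0.522, -0.247, 0.237], [0.523, -0.251, 0.232], [0.524, -0.176, 0.239], [0.524, -0.174, 0.237], [0.525, -0.249, 0.212], [0.525, -0.247, 0.239], [0.526, -0.251, 0.233], [0.526, -0.246, 0.228], [0.527, -0.245, 0.219], [0.529, -0.175, 0.227], [0.529, -0.251, 0.236], [0.529, -0.179, 0.22], [0.529, -0.246, 0.229], [0.53, -0.249, 0.227], [0.53, -0.256, 0.221], [0.532, -0.176, 0.222], [0.532, -0.251, 0.232], [0.532, -0.255, 0.231], [0.532, -0.246, 0.229], [0.532, -0.249, 0.229], [0.532, -0.179, 0.219], [0.534, -0.177, 0.238], [0.534, -0.181, 0.232], [0.535, -0.253, 0.237], [0.535, -0.251, 0.236], [0.535, -0.176, 0.22], [0.537, -0.251, 0.218], [0.537, -0.177, 0.233], [0.538, -0.181, 0.229], [0.538, -0.253, 0.239], [0.538, -0.251, 0.236], [0.539, -0.249, 0.227], [0.54, -0.18, 0.236], [0.541, -0.178, 0.228], [0.541, -0.25, 0.237], [0.542, -0.255, 0.232], [0.543, -0.18, 0.237], [0.543, -0.183, 0.235]]
```

View pics/hang.png

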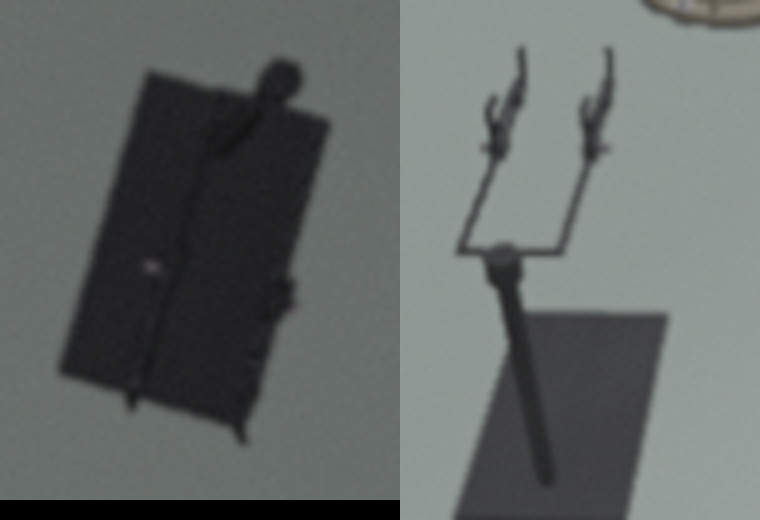

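View pics/lan.png

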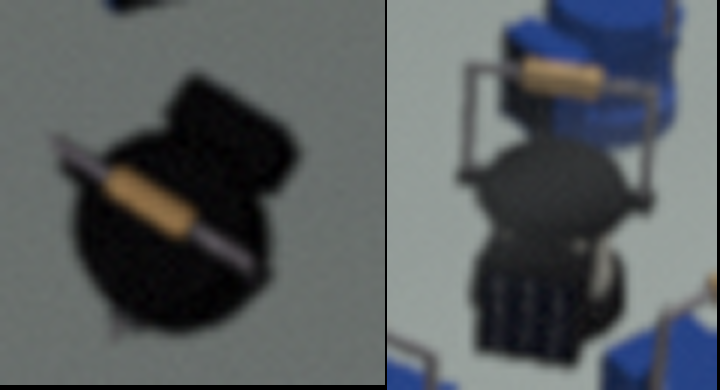

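The lantern's bail is at about (0.577, 0.181) with yaw about -31°. The fork tips are at about (0.497, -0.240) and (0.517, -0.174). Next I'll refine the hanger pose and work out the first move.

```bash
cat >> h.py <<'E'
def go(target,yaw=None):
    """tool-axis shift (units) & roll (units) from the present TCP to grasp-point target; yaw = world angle of tool x (deg). Shift is for after the roll."""
    s=status.get_state();q=rot(s['orientation']);a=np.degrees(np.arctan2(q[1,0],q[0,0]))
    yaw=a if yaw is None else yaw
    d=np.array(target)-(s['tcp_pos']-[0,0,.054]);t=np.radians(yaw)
    print('yaw',a.round(2),'roll',((a-yaw)/10).round(3),'shift',(np.array([d[0]*np.cos(t)+d[1]*np.sin(t),d[0]*np.sin(t)-d[1]*np.cos(t),-d[2]])/.04).round(3),'grasp',(s['tcp_pos']-[0,0,.054]).round(4),'F',s['wrist_force'].round(2),'T',s['ft_torque'].round(3),'gap',round(s['finger_gap'],4),round(s['grip_force'],1),'t',round(s['clock'],2))
E
python3 - <<'E'
from h import *
pts=[]
for n,box in(('top',(125,235,365,445)),('scene',(170,300,180,270))):
    c=cam(n);P=cloud(c);m=np.zeros((400,640),bool);m[box[0]:box[1],box[2]:box[3]]=1
    g=c['frame'].max(2)<110
    p=P[m&g&(P[...,2]>.19)&(P[...,2]<.29)]
    t=np.radians(-16.8);X=np.array([np.cos(t),np.sin(t)]);Y=np.array([-X[1],X[0]]);o=np.array([.6065,-.237])
    L=np.c_[(p[:,:2]-o)@X,(p[:,:2]-o)@Y,p[:,2]-.235]
    print(n,len(L))
    for sg in(-1,1):
        r=L[(abs(L[:,1]-sg*.035)<.012)&(L[:,0]<.09)];f=np.polyfit(r[:,0],r[:,1],1);print(' rail',sg,len(r),f.round(4),'med y',np.median(r[:,1]).round(4))
        print('  tip(z>.005,x<-.08)',r[(r[:,0]<-.08)&(r[:,2]>.005)].mean(0).round(4), 'keeper z>.014',r[(r[:,0]>-.07)&(r[:,2]>.012)].round(3).tolist()[:25])
    q=L[(L[:,0]>.09)&(abs(L[:,1])<.02)&(L[:,2]>-.012)];print(' post',len(q),q[:,0].min(),q[:,0].max(),q[:,1].min(),q[:,1].max(),q[:,2].max())
    b=L[abs(L[:,0]-.108)<.01];b=b[abs(b[:,1])>.012];print(' bar',b.mean(0),b[:,1].min(),b[:,1].max())
go([.577,.181,.25],58.8)
E
```

```text
top 461
 rail -1 167 [ 0.0025 -0.034 ] med y -0.0336
  tip(z>.005,x<-.08) [-0.1022 -0.0345  0.0114] keeper z>.014 [[-0.001, -0.032, 0.026], [0.001, -0.035, 0.023], [-0.003, -0.031, 0.018], [-0.004, -0.033, 0.028], [-0.003, -0.036, 0.025], [-0.005, -0.033, 0.013], [-0.008, -0.033, 0.031], [-0.006, -0.037, 0.027], [-0.01, -0.032, 0.023], [-0.01, -0.035, 0.027], [-0.013, -0.033, 0.023], [-0.012, -0.036, 0.025], [-0.016, -0.034, 0.025], [-0.016, -0.036, 0.028], [-0.019, -0.033, 0.017], [-0.02, -0.034, 0.029], [-0.018, -0.037, 0.024], [-0.022, -0.036, 0.024]]
 rail 1 158 [0.004  0.0365] med y 0.0366
  tip(z>.005,x<-.08) [-0.0985  0.0364  0.0147] keeper z>.014 [[-0.001, 0.038, 0.026], [-0.003, 0.039, 0.02], [-0.003, 0.036, 0.024], [-0.003, 0.034, 0.03], [-0.007, 0.038, 0.024], [-0.006, 0.035, 0.023], [-0.009, 0.037, 0.022], [-0.01, 0.035, 0.028], [-0.014, 0.037, 0.029], [-0.012, 0.034, 0.026], [-0.017, 0.036, 0.029], [-0.014, 0.032, 0.02], [-0.019, 0.037, 0.021], [-0.019, 0.035, 0.027], [-0.023, 0.037, 0.026], [-0.022, 0.034, 0.025]]
 post 59 0.10816931896734407 0.13996313208695937 -0.0102
[... 746 characters left out ...]
25], [-0.012, 0.038, 0.026], [-0.008, 0.035, 0.024], [-0.006, 0.039, 0.026], [-0.002, 0.034, 0.025], [-0.003, 0.036, 0.025], [-0.011, 0.037, 0.019], [0.003, 0.035, 0.025], [0.002, 0.037, 0.024], [0.003, 0.034, 0.021], [0.002, 0.037, 0.021], [0.004, 0.034, 0.018], [0.002, 0.036, 0.017], [-0.001, 0.039, 0.015], [0.002, 0.036, 0.013]]
 post 68 0.11351982806660135 0.14268897803389918 -0.010397885126785704 0.014331291985593082 0.00025933957555468456
 bar [ 0.11047023  0.00257067 -0.01395601] -0.036844686788877576 0.038135904763444556
yaw 25.77 roll -3.303 shift [ 1.9177e+01 -2.0550e+00 -1.1000e-02] grasp [ 0.25   -0.5177  0.2496] F [ 0.32 -0.06  0.39] T [ 0.024  0.02  -0.009] gap 0.0853 0.0 t 0.3
```

```bash
python3 -m handwheel '{"deltas":[[1,0,0,-0.5,-0.8],[1,0,0,-0.5,-0.8],[1,0,0,-0.5,-0.8],[1,0,0,0,-0.9],[1,0.96,-0.1,0,0],[1,0.96,-0.1,0,0],[1,0.96,-0.1,0,0],[1,0.96,-0.1,0,0],[1,0.96,-0.1,0,0],[1,0.96,-0.1,0,0],[1,0.96,-0.1,0,0],[1,0.96,-0.1,0,0],[1,0.96,-0.1,0,0],[1,0.96,-0.1,0,0],[1,0.96,-0.1,0,0],[1,0.96,-0.1,0,0],[1,0.96,-0.1,0,0],[1,0.96,-0.1,0,0]]}' 80
python3 -m handwheel '{"deltas":[[1,0.96,-0.1,0,0],[1,0.96,-0.1,0,0],[1,0.96,-0.1,0,0],[1,0.96,-0.1,0,0],[1,0.96,-0.1,0,0],[1,0.96,0,0,0],[1,0,0,0,0],[1,0,0,0,0]]}' 80
python3 -c "
from h import *
go([.577,.181,.162],58.8)"
```

```text
clock: 2.55
tcp_pos: [0.4812, -0.0279, 0.364]
orientation: [0.0, 0.871, 0.491, 0.0]
wrist_force: [0.4, -0.6, 0.7]
finger_gap: 0.0855
grip_force: 0.0
clock: 3.55
tcp_pos: [0.5829, 0.1781, 0.3635]
orientation: [0.0, 0.871, 0.491, -0.001]
wrist_force: [0.4, -1.2, 0.8]
finger_gap: 0.0853
grip_force: 0.0
yaw 58.78 roll -0.002 shift [-0.013 -0.164  3.689] grasp [0.5829 0.1781 0.3095] F [ 0.38 -1.24  0.76] T [-0.017 -0.042  0.049] gap 0.0853 0.0 t 3.55
```

```bash
python3 -m handwheel '{"deltas":[[1,0,-0.16,0,0],[1,0,0,0.6,0],[1,0,0,0.6,0],[1,0,0,0.6,0],[0.6,0,0,0.6,0],[0.4,0,0,0.6,0],[0.2,0,0,0.4,0],[0,0,0,0.28,0],[-0.3,0,0,0,0],[-0.5,0,0,0,0],[-0.6,0,0,0,0],[-0.7,0,0,0,0],[-1,0,0,0,0],[-1,0,0,0,0],[-1,0,0,0,0],[-1,0,0,0,0]]}' 60
python3 -c "
from h import *
go([.577,.181,.162],58.8)"
```

```text
clock: 5.55
tcp_pos: [0.5786, 0.1815, 0.2176]
orientation: [0.001, 0.871, 0.491, 0.001]
wrist_force: [2.3, -1.9, 5.3]
finger_gap: 0.0128
grip_force: 60.3
yaw 58.76 roll -0.004 shift [-0.03  -0.027  0.04 ] grasp [0.5786 0.1815 0.1636] F [ 2.32 -1.94  5.32] T [-0.462 -0.573  0.005] gap 0.0128 60.3 t 5.55
```

```bash
python3 -m handwheel '{"deltas":[[-1,0,0,-0.2,0],[-1,0,0,-0.4,0],[-1,0,0,-0.55,0],[-1,0,0,-0.55,0],[-1,0,0,-0.55,0],[-1,0,0,-0.4,0],[-1,0,0,-0.2,0],[-1,0,0,0,0],[-1,0,0,0,0],[-1,0,0,0,0]]}' 80
python3 -c "
from h import *
c=cam('scene'); save(c,'lift')
go([.445,-.187,.271],73.4)"
```

```text
clock: 6.8
tcp_pos: [0.5774, 0.1815, 0.3297]
orientation: [-0.0, 0.871, 0.491, -0.001]
wrist_force: [0.6, 0.4, -6.8]
finger_gap: 0.012
grip_force: 78.3
yaw 58.77 roll -1.463 shift [-9.775 -0.54   0.122] grasp [0.5774 0.1815 0.2759] F [-0.58 -0.08 -7.12] T [0.102 0.134 0.007] gap 0.0123 78.3 t 6.85
```

View pics/lift.png

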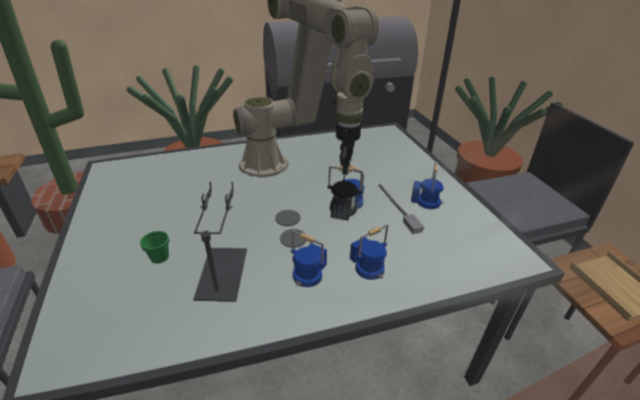

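The lantern is held upright and clear of the table (scene pixel 345,190), and weighs about 7 N. Next I'll carry it to in front of the tips.

```bash
python3 -m handwheel '{"deltas":[[-1,0,0,0,-0.5],[-1,0,0,0,-0.5],[-1,0,0,0,-0.46],[-1,-0.3,0,0,0],[-1,-0.6,-0.05,0,0],[-1,-0.8,-0.05,0,0],[-1,-0.8,-0.05,0,0],[-1,-0.8,-0.05,0,0],[-1,-0.8,-0.05,0,0],[-1,-0.8,-0.05,0,0],[-1,-0.8,-0.05,0,0],[-1,-0.8,-0.05,0,0],[-1,-0.8,-0.05,0,0],[-1,-0.8,-0.05,0,0],[-1,-0.8,-0.04,0,0],[-1,-0.6,0,0,0],[-1,-0.3,0,0,0],[-1,0,0,0,0],[-1,0,0,0,0],[-1,0,0,0,0]]}'
cat >> h.py <<'E'
X=np.array([.958,-.286]);Y=np.array([.286,.958]);S0=np.array([.608,-.236])
def hg():
    """rod middle in hanger seat axes assuming centred grip, mm"""
    s=status.get_state();g=s['tcp_pos']-[0,0,.054+.0036];d=g[:2]-S0
    print('hang xyz mm',np.round([d@X*1e3,d@Y*1e3,(g[2]-.235)*1e3],1),'F x,y,z',(s['wrist_force'][:2]@X).round(2),(s['wrist_force'][:2]@Y).round(2),s['wrist_force'][2].round(2),'T',s['ft_torque'].round(3),'gap',round(s['finger_gap'],4),round(s['grip_force'],1),'t',round(s['clock'],2))
E
python3 - <<'E'
from h import *
hg();go([.445,-.187,.271],73.4)
# see where bail rod & grip really are: both views
for n in('scene','top'):
    c=cam(n);save(c,n+'1');P=cloud(c);hsv=cv2.cvtColor(c['frame'],cv2.COLOR_RGB2HSV)
    g=status.get_state()['tcp_pos']-[0,0,.0576]
    near=(np.linalg.norm(P-g,axis=2)<.045)&(hsv[...,1]>70)&(hsv[...,0]>5)&(hsv[...,0]<30)&(hsv[...,2]>60)
    p=P[near];print(n,len(p));
    if len(p): d=p[:,:2].mean(0)-S0;print((d@X*1e3).round(1),(d@Y*1e3).round(1),p[:,2].mean()-.235)
    # cap centre
    q=P[(np.linalg.norm(P[...,:2]-g[:2],axis=2)<.07)&(abs(P[...,2]-(g[2]-.068))<.012)]; d=q[:,:2]-S0
    print(' cap',len(q),(d@X).min()*1e3,(d@X).max()*1e3,(d@Y).min()*1e3,(d@Y).max()*1e3,np.median(q[:,2])-g[2])
E
```

```text
clock: 9.35
tcp_pos: [0.445, -0.187, 0.3307]
orientation: [-0.0, 0.802, 0.598, 0.0]
wrist_force: [-0.1, 0.3, -7.2]
finger_gap: 0.0122
grip_force: 78.2
hang xyz mm [-170.2    0.3   38.1] F x,y,z -0.13 0.26 -7.21 T [ 0.068  0.11  -0.016] gap 0.0122 78.2 t 9.35
yaw 73.44 roll 0.004 shift [0.001 0.    0.142] grasp [ 0.445  -0.187   0.2767] F [-0.05  0.29 -7.21] T [ 0.068  0.11  -0.016] gap 0.0122 78.2 t 9.35
scene 13
-165.3 2.0 0.043013559568022885
 cap 359 -206.20788442353987 -121.5439500047389 -53.39009867341668 57.01681191249111 -0.06908865885974552
top 0
 cap 263 -215.55747888075624 -104.63529770670311 -2.3278740809215828 56.442895306742436 -0.07104963030002004
```

```bash
python3 -m handwheel '{"deltas":[[-1,-0.04,0,0.2,0],[-1,0,0.2,0,0],[-1,0,0.4,0,0],[-1,0,0.4,0,0],[-1,0,0.4,0,0],[-1,0,0.4,0,0],[-1,0,0.4,0,0],[-1,0,0.4,0,0],[-1,0,0.3,0,0],[-1,0,0.2,0,0],[-1,0,0.05,0,0],[-1,0,0,0,0],[-1,0,0,0,0]]}'
python3 - <<'E'
from h import *
hg()
c=cam('scene');cv2.imwrite('pics/fk.png',cv2.resize(c['frame'][140:280,150:290,::-1],None,fx=4,fy=4,interpolation=cv2.INTER_CUBIC))
E
```

```text
clock: 11.08
tcp_pos: [0.5647, -0.2253, 0.3229]
orientation: [0.0, 0.802, 0.597, -0.0]
wrist_force: [-0.4, 0.1, -7.3]
finger_gap: 0.0124
grip_force: 78.4
hang xyz mm [-44.5  -2.1  30.3] F x,y,z -0.39 -0.02 -7.32 T [0.052 0.112 0.008] gap 0.0124 78.4 t 11.07
```

View pics/fk.png

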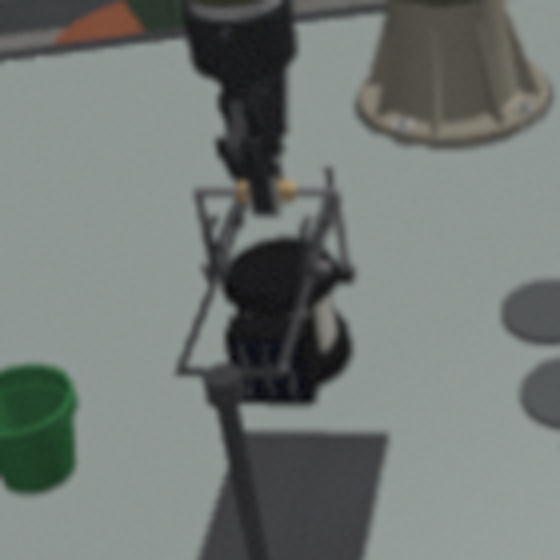

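The uprights are outside the rails and the bail sits over the run (crop pixels 200–335, 190). Next I'll lower onto the run by feel.

```bash
python3 -m handwheel '{"deltas":[[-1,0,0,0.2,0],[-1,0,0,0.2,0],[-1,0,0,0.12,0],[-1,0,0,0,0],[-1,0,0,0,0],[-1,0,0,0,0]]}'; python3 -c "
from h import *
hg()"
python3 -m handwheel '{"deltas":[[-1,0,0,0.05,0],[-1,0,0,0.05,0],[-1,0,0,0,0],[-1,0,0,0,0],[-1,0,0,0,0]]}'; python3 -c "
from h import *
hg()"
```

```text
clock: 11.88
tcp_pos: [0.5653, -0.2255, 0.3023]
orientation: [0.0, 0.802, 0.597, 0.0]
wrist_force: [-0.6, -0.1, -6.7]
finger_gap: 0.0125
grip_force: 78.3
hang xyz mm [-43.9  -2.2   9.7] F x,y,z -0.55 -0.3 -6.69 T [ 0.103  0.162 -0.084] gap 0.0125 78.3 t 11.88
clock: 12.5
tcp_pos: [0.5651, -0.2254, 0.298]
orientation: [0.0, 0.802, 0.597, 0.0]
wrist_force: [1.0, -0.7, -6.6]
finger_gap: 0.0124
grip_force: 78.3
hang xyz mm [-44.1  -2.1   5.4] F x,y,z 1.11 -0.36 -6.57 T [ 0.041  0.165 -0.005] gap 0.0124 78.3 t 12.5
```

```bash
cat > ck.py <<'E'
import sys
from h import *
hg();s=status.get_state();f=s['wrist_force'][:2]@X
sys.exit(0 if f>-float(sys.argv[1]) else 1)
E
python3 -m handwheel '{"deltas":[[-1,0,0.1,0,0],[-1,0,0.15,0,0],[-1,0,0.15,0,0],[-1,0,0.15,0,0],[-1,0,0.1,0,0],[-1,0,0,0,0],[-1,0,0,0,0]]}' >/dev/null; python3 ck.py 3 &&
python3 -m handwheel '{"deltas":[[-1,0,0.03,0,0],[-1,0,0.02,0,0],[-1,0,0,0,0]]}' >/dev/null && python3 ck.py 3 &&
python3 -m handwheel '{"deltas":[[-1,0,0.02,0,0],[-1,0,0.02,0,0],[-1,0,0,0,0]]}' >/dev/null && python3 ck.py 3
```

```text
hang xyz mm [-18.2  -2.1   5.2] F x,y,z -0.25 0.2 -6.07 T [0.066 0.09  0.01 ] gap 0.0124 78.3 t 13.38
hang xyz mm [-16.1  -2.1   5.4] F x,y,z -0.41 0.62 -5.51 T [ 0.022  0.109 -0.1  ] gap 0.0126 78.3 t 13.75
hang xyz mm [-14.4  -2.2   5.3] F x,y,z -0.54 -0.22 -5.93 T [ 0.026  0.142 -0.009] gap 0.0124 78.4 t 14.12
```

```bash

python3 -m handwheel '{"deltas":[[-1,0,0.02,0,0],[-1,0,0.02,0,0],[-1,0,0,0,0]]}' >/dev/null && python3 ck.py 2 &&
python3 -m handwheel '{"deltas":[[-1,0,0.02,0,0],[-1,0,0.02,0,0],[-1,0,0,0,0]]}' >/dev/null && python3 ck.py 2 &&
python3 -m handwheel '{"deltas":[[-1,0,0.02,0,0],[-1,0,0,0,0]]}' >/dev/null && python3 ck.py 2 &&
python3 -m handwheel '{"deltas":[[-1,0,0.02,0,0],[-1,0,0,0,0]]}' >/dev/null && python3 ck.py 2 &&
python3 -m handwheel '{"deltas":[[-1,0,0.02,0,0],[-1,0,0,0,0]]}' >/dev/null && python3 ck.py 2 &&
python3 -m handwheel '{"deltas":[[-1,0,0.02,0,0],[-1,0,0,0,0]]}' >/dev/null && python3 ck.py 2 &&
python3 -m handwheel '{"deltas":[[-1,0,0.02,0,0],[-1,0,0,0,0]]}' >/dev/null && python3 ck.py 2
```

```text
hang xyz mm [-12.8  -2.2   5.3] F x,y,z -0.47 -0.96 -6.93 T [ 0.     0.131 -0.017] gap 0.0125 78.4 t 14.5
hang xyz mm [-11.2  -2.1   5.3] F x,y,z -0.53 -0.01 -5.94 T [ 0.045  0.158 -0.017] gap 0.0129 78.4 t 14.88
hang xyz mm [-10.4  -2.2   5.3] F x,y,z -0.35 -0.3 -5.97 T [0.034 0.139 0.032] gap 0.0125 78.4 t 15.12
hang xyz mm [-9.6 -2.2  5.3] F x,y,z 0.48 0.93 -6.56 T [0.073 0.124 0.003] gap 0.0122 78.4 t 15.38
hang xyz mm [-8.9 -2.1  5.3] F x,y,z 0.29 0.4 -5.59 T [0.017 0.172 0.023] gap 0.0123 78.4 t 15.62
hang xyz mm [-8.2 -2.1  5.3] F x,y,z -0.93 -0.45 -5.86 T [ 0.088  0.274 -0.063] gap 0.0124 78.3 t 15.88
hang xyz mm [-7.9 -2.1  5.1] F x,y,z -3.85 -1.37 -5.65 T [0.228 0.795 0.044] gap 0.0125 78.5 t 16.12
```

The stop is at x ≈ -8, so the notch centre is about -10, which agrees with sight. I'll back off 2 mm and lower slowly.

```bash

python3 -m handwheel '{"deltas":[[-1,0,-0.06,0,0],[-1,0,0,0.04,0],[-1,0,0,0.04,0],[-1,0,0,0.04,0],[-1,0,0,0.04,0],[-1,0,0,0,0],[-1,0,0,0,0]]}' >/dev/null ; python3 ck.py 2.5 &&
python3 -m handwheel '{"deltas":[[-1,0,0,0.05,0],[-1,0,0,0.05,0],[-1,0,0,0.05,0],[-1,0,0,0,0],[-1,0,0,0,0]]}' >/dev/null && python3 ck.py 2.5 &&
python3 -m handwheel '{"deltas":[[-1,0,0,0.05,0],[-1,0,0,0.05,0],[-1,0,0,0.05,0],[-1,0,0,0,0],[-1,0,0,0,0]]}' >/dev/null && python3 ck.py 2.5
```

```text
hang xyz mm [-9.7 -2.2 -1.1] F x,y,z -0.46 0.66 -6.24 T [ 0.107  0.191 -0.017] gap 0.0121 78.5 t 17.0
hang xyz mm [-9.8 -2.1 -7. ] F x,y,z -1.34 0.36 -4.96 T [0.062 0.269 0.04 ] gap 0.0126 78.6 t 17.62
hang xyz mm [ -9.7  -2.1 -13. ] F x,y,z -0.86 0.18 -2.79 T [0.132 0.361 0.03 ] gap 0.0125 78.8 t 18.25
```

```bash

python3 -m handwheel '{"deltas":[[-1,0,0,0.05,0],[-1,0,0,0.05,0],[-1,0,0,0.05,0],[-1,0,0,0,0],[-1,0,0,0,0]]}' >/dev/null ; python3 ck.py 2.5 &&
python3 -m handwheel '{"deltas":[[-1,0,0,0.05,0],[-1,0,0,0.05,0],[-1,0,0,0,0],[-1,0,0,0,0]]}' >/dev/null && python3 ck.py 2.5
python3 - <<'E'
from h import *
F=[]
for i in range(6):
    c=cam('scene');s=status.get_state();F.append(np.r_[s['wrist_force'],s['ft_torque']])
print(np.mean(F,0).round(2))
cv2.imwrite('pics/fk2.png',cv2.resize(c['frame'][140:280,150:290,::-1],None,fx=4,fy=4,interpolation=cv2.INTER_CUBIC))
P=cloud(c);d=P[...,:2]-S0;x=d@X;y=d@Y;z=P[...,2]-.235
for a in(.03,.05,.07,.09):
    m=(abs(x-a)<.006)&(abs(abs(y)-.036)<.007)&(z>-.07);print(a,m.sum(),z[m].mean().round(4))
E
```

```text
hang xyz mm [ -9.7  -2.2 -19. ] F x,y,z -2.01 -0.23 -2.72 T [0.07  0.364 0.04 ] gap 0.0125 78.9 t 18.88
hang xyz mm [ -9.5  -2.1 -22.9] F x,y,z -0.41 -0.65 -1.47 T [0.097 0.201 0.062] gap 0.0125 79.0 t 19.38
[-0.05  0.16 -1.88  0.04  0.16  0.03]
0.03 493 0.3372
0.05 27 0.2628
0.07 10 -0.0219
0.09 11 -0.0189
```

View pics/fk2.png

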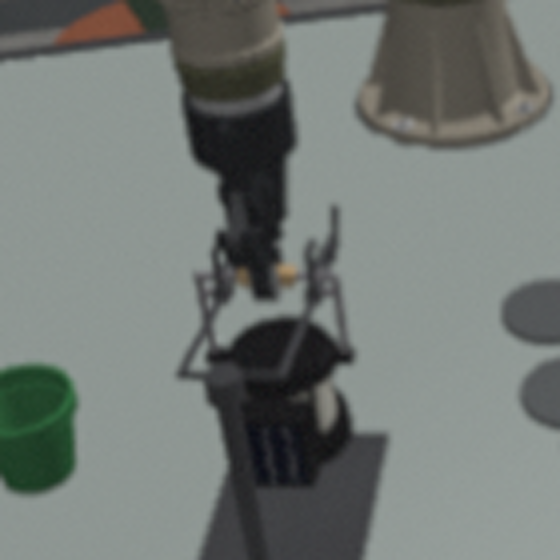

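The rod is in the notches under the keepers and the fork is sagging (crop pixels 200–340, 275). Next I'll put the last of the weight on the fork.

```bash
cat > av.py <<'E'
from h import *
hg();F=[]
for i in range(6): cam('top');F.append(np.r_[status.get_state()['wrist_force'],status.get_state()['ft_torque']])
print('avg',np.mean(F,0).round(2))
E
python3 -m handwheel '{"deltas":[[-1,0,0,0.05,0],[-1,0,0,0.05,0],[-1,0,0,0.02,0],[-1,0,0,0,0],[-1,0,0,0,0]]}' >/dev/null ; python3 av.py;python3 -m handwheel '{"deltas":[[-1,0,0,0.03,0],[-1,0,0,0.03,0],[-1,0,0,0,0],[-1,0,0,0,0]]}' >/dev/null;python3 av.py
```

```text
hang xyz mm [ -9.4  -2.2 -27.6] F x,y,z 2.04 0.18 -0.01 T [-0.042 -0.327 -0.026] gap 0.0125 79.2 t 20.3
avg [ 1.81 -0.66 -0.34 -0.08 -0.27 -0.01]
hang xyz mm [ -9.8  -2.2 -30.3] F x,y,z 2.56 -0.39 0.86 T [-0.027 -0.21  -0.072] gap 0.0129 79.2 t 21.1
avg [ 1.71 -0.36 -0.01 -0.07 -0.19 -0.01]
```

```bash

python3 -m handwheel '{"deltas":[[-1,0,0.03,0.03,0],[-1,0,0,0,0],[-1,0,0,0,0],[-1,0,0,0,0]]}' 20 >/dev/null;python3 av.py
python3 -m handwheel '{"deltas":[[-0.76,0,0,0,0],[-0.74,0,0,0,0],[-0.73,0,0,0,0],[-0.72,0,0,0,0]]}' 20 >/dev/null;python3 -c "
from h import *
hg()"
```

```text
hang xyz mm [ -9.2  -2.1 -31.8] F x,y,z -4.6 -1.45 -0.28 T [ 0.176  0.801 -0.031] gap 0.0122 79.3 t 21.9
avg [-4.55  0.89 -0.68  0.21  1.03 -0.01]
hang xyz mm [ -9.2  -2.1 -31.8] F x,y,z -4.83 -0.35 0.6 T [0.156 1.116 0.014] gap 0.0126 79.2 t 22.7
```

```bash

python3 -m handwheel '{"deltas":[[-0.71,0,-0.015,0,0],[-0.71,0,0,0,0],[-0.71,0,0,0,0],[-0.705,0,0,0,0]]}' 20 >/dev/null;python3 av.py
python3 -m handwheel '{"deltas":[[-0.70,0,0,0,0],[-0.70,0,0,0,0],[-0.70,0,0,0,0]]}' 20 >/dev/null;python3 -c "
from h import *
hg()"
```

```text
hang xyz mm [ -9.2  -2.1 -31.5] F x,y,z -4.41 -0.07 -0.05 T [ 0.232  1.041 -0.008] gap 0.0126 56.2 t 23.2
avg [-4.28  0.74 -0.29  0.25  1.03  0.03]
hang xyz mm [ -9.2  -2.1 -31.6] F x,y,z -5.77 -0.1 -1.05 T [0.262 1.115 0.011] gap 0.0131 47.7 t 23.88
```

```bash

python3 -m handwheel '{"deltas":[[-0.70,0,-0.025,0,0],[-0.70,0,0,0,0],[-0.70,0,0,0,0]]}' 20 >/dev/null;python3 av.py
python3 -m handwheel '{"deltas":[[-0.695,0,0,0,0],[-0.695,0,0,0,0],[-0.69,0,0,0,0],[-0.69,0,0,0,0]]}' 20 >/dev/null;python3 -c "
from h import *
hg()"
```

```text
hang xyz mm [ -9.5  -2.2 -31.1] F x,y,z -1.98 -0.25 -0.11 T [0.147 0.385 0.064] gap 0.0128 47.7 t 24.25
avg [-0.35  0.31  0.03  0.16  0.22  0.02]
hang xyz mm [ -9.7  -2.2 -31.3] F x,y,z 1.2 0.63 0.98 T [-0.08  -0.296 -0.037] gap 0.0131 30.8 t 25.05
```

```bash

python3 -m handwheel '{"deltas":[[-0.687,0,0,0,0],[-0.684,0,0,0,0],[-0.682,0,0,0,0],[-0.68,0,0,0,0],[-0.678,0,0,0,0],[-0.676,0,0,0,0],[-0.674,0,0,0,0],[-0.672,0,0,0,0],[-0.67,0,0,0,0],[-0.668,0,0,0,0],[-0.666,0,0,0,0],[-0.664,0,0,0,0]]}' 20 >/dev/null;python3 av.py
```

```text
hang xyz mm [-10.1  -2.2 -31.5] F x,y,z 2.6 -0.45 0.32 T [-0.146 -0.316 -0.026] gap 0.0144 5.1 t 26.55
avg [ 1.4  -0.76  0.2  -0.12 -0.25 -0.01]
```

```bash

python3 -m handwheel '{"deltas":[[-0.663,0,0,0,0],[-0.662,0,0,0,0],[-0.661,0,0,0,0],[-0.66,0,0,0,0],[-0.658,0,0,0,0],[-0.656,0,0,0,0],[-0.654,0,0,0,0],[-0.652,0,0,0,0],[-0.65,0,0,0,0],[-0.648,0,0,0,0],[-0.646,0,0,0,0],[-0.644,0,0,0,0],[-0.642,0,0,0,0],[-0.64,0,0,0,0]]}' 20 >/dev/null;python3 av.py
python3 -m handwheel '{"deltas":[[-0.638,0,0,0,0],[-0.636,0,0,0,0],[-0.634,0,0,0,0],[-0.632,0,0,0,0],[-0.63,0,0,0,0],[-0.628,0,0,0,0],[-0.626,0,0,0,0],[-0.624,0,0,0,0],[-0.622,0,0,0,0],[-0.62,0,0,0,0],[-0.618,0,0,0,0],[-0.616,0,0,0,0],[-0.614,0,0,0,0],[-0.612,0,0,0,0],[-0.61,0,0,0,0]]}' 20 >/dev/null;python3 av.py
```

```text
hang xyz mm [-10.1  -2.1 -31.5] F x,y,z 2.06 -0.73 0.21 T [-0.106 -0.305 -0.028] gap 0.0152 2.4 t 28.6
avg [ 2.07 -0.96  0.34 -0.18 -0.36 -0.03]
hang xyz mm [-10.2  -2.1 -31.6] F x,y,z 1.03 -0.25 -0.76 T [-0.067 -0.167  0.025] gap 0.0167 0.4 t 30.77
avg [ 0.5  -1.1  -0.59 -0.1  -0.12 -0.  ]
```

```bash

python3 -m handwheel '{"deltas":[[-0.608,0,0,0,0],[-0.606,0,0,0,0],[-0.604,0,0,0,0],[-0.602,0,0,0,0],[-0.6,0,0,0,0],[-0.597,0,0,0,0],[-0.594,0,0,0,0],[-0.591,0,0,0,0],[-0.588,0,0,0,0],[-0.585,0,0,0,0],[-0.582,0,0,0,0],[-0.579,0,0,0,0],[-0.576,0,0,0,0],[-0.573,0,0,0,0],[-0.57,0,0,0,0],[-0.565,0,0,0,0],[-0.56,0,0,0,0],[-0.55,0,0,0,0],[-0.54,0,0,0,0],[-0.53,0,0,0,0]]}' 20 >/dev/null;python3 av.py
python3 - <<'E'
from h import *
c=cam('scene');cv2.imwrite('pics/fk3.png',cv2.resize(c['frame'][140:280,150:290,::-1],None,fx=4,fy=4,interpolation=cv2.INTER_CUBIC))
E
```

```text
hang xyz mm [-10.1  -2.2 -31.5] F x,y,z 0.82 -0.39 -0.5 T [ 0.01  -0.042 -0.017] gap 0.0202 0.0 t 33.58
avg [0.01 0.32 0.35 0.   0.03 0.03]
```

View pics/fk3.png

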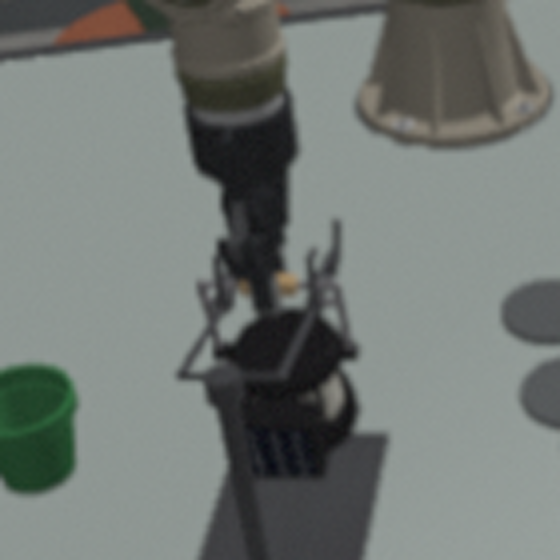

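The lantern hangs leaning in the notches with the pads free (grip force 0). Next I'll open further and withdraw straight up.

```bash

python3 -m handwheel '{"deltas":[[-0.5,0,0,0,0],[-0.45,0,0,0,0],[-0.4,0,0,0,0],[-0.3,0,0,0,0],[-0.25,0,0,0,0],[-0.25,0,0,-0.1,0],[-0.25,0,0,-0.2,0],[-0.25,0,0,-0.3,0],[-0.25,0,0,-0.5,0],[-0.25,0,0,-0.6,0],[-0.25,0,0,-0.6,0],[-0.25,0,0,-0.6,0],[-0.25,0,0,0,0],[-0.25,0,0,0,0],[-0.25,0,0,0,0],[-0.25,0,0,0,0],[-0.25,0,0,0,0],[-0.25,0,0,0,0]]}' 20;
python3 - <<'E'
from h import *
import time
a=cam('scene')
for i in range(10): c=cam('scene')
d=cv2.absdiff(a['frame'],c['frame']).max(2)[140:280,150:290];print('diff',np.percentile(d,[50,99,100]))
cv2.imwrite('pics/fk4.png',cv2.resize(c['frame'][140:280,150:290,::-1],None,fx=4,fy=4,interpolation=cv2.INTER_CUBIC))
P=cloud(c);hsv=cv2.cvtColor(c['frame'],cv2.COLOR_RGB2HSV);m=(hsv[...,1]>70)&(hsv[...,0]>5)&(hsv[...,0]<30);x=(P[...,:2]-S0)
m&=(np.linalg.norm(x,axis=2)<.05)&(P[...,2]>.15);p=P[m].mean(0);print('grip',m.sum(),(p[:2]-S0)@X,(p[:2]-S0)@Y,p[2]-.235)
E
```

```text
clock: 36.17
tcp_pos: [0.5977, -0.2351, 0.3769]
orientation: [-0.0, 0.802, 0.597, -0.0]
wrist_force: [-0.4, 0.0, -0.2]
finger_gap: 0.0325
grip_force: 0.0
diff [ 1.  5. 10.]
grip 57 -0.004455551117857727 0.0004884775387291812 -0.013209786860983924
```

View pics/fk4.png

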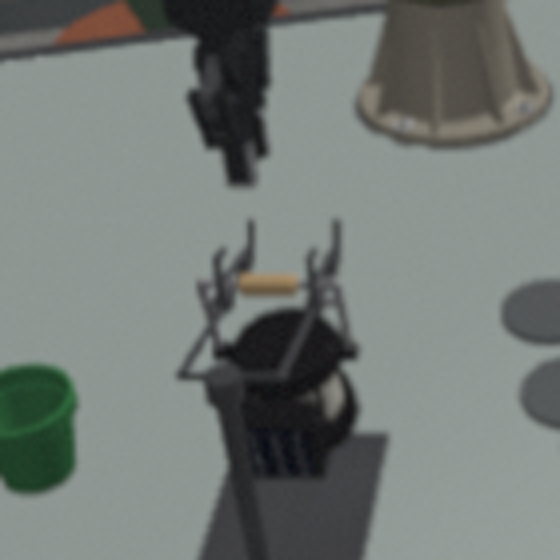

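The lantern hangs still, with the rod in both notches (crop pixel 270,285), and the gripper is clear.

```bash
python3 -c "
from workcell import hand_in
print(hand_in())"
```

```text
the job is handed in; nothing more can be done
None
```

The lantern hangs still on the fork with its bail in both notches and the gripper clear; I handed the job in at about 37 s of the 72 s, but no verdict came back.

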